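Fit the filter lens in the examination lamp and screw its ring down snug

ROBOT

A 7-joint arm with a two-finger parallel gripper is mounted at the origin on the work surface. World frame = base frame: x ahead of the robot, y to its left, z up, the work surface at z = 0. Lengths are in m, angles in rad, forces in N, time in s.
With the tool pointing down it reaches from about 0.4 to 0.85 m from the base axis. Payload 4.5 kg.
Tool frame: the origin (TCP) lies on the centre line of the jaws, within the pads' length; the fingertips stand 11 mm ahead of it and the grasp point (between the pads) lies 8 mm behind it; z points along the fingers, y is the line along which they close (so a half turn about z gives the same grasp; the last joint's range is limited). The gripper opens to 88 mm and grips with 3 to 60 N. Pads are 18 mm wide; open, the fingers measure 123 mm over their backs; the gripper's body (75 mm by 187 mm) begins 45 mm behind the grasp point.
Start: joints at [-1.185, 0.689, -0.195, 1.565, 0.157, 0.902, -0.215], TCP at [0.215, 0.587, 0.25] pointing down, gripper open.
Joint ranges: [-3.01, 3.01], [-0.46, 2.08], [-1.47, 1.51], [0.13, 2.56], [-1, 4.14], [0.04, 2.09], [-2.66, 2.66]. Speed limits (rad/s): [2.57, 2.57, 3.14, 3.14, 3.14, 3.14, 3.14].

INTERFACE

Orientations are given as a unit quaternion [x, y, z, w].
In Python, from plant import * gives the robot as it stands. The module is installed in compiled form; this text tells all that it offers.
- The arm moves only by the tool send_rows, never from a script. Its argument "motion" is a list of rows, each an object of numbers: "x", "y", "z": the shift along the tool's x, y, z in cm; "rx", "ry", "rz": the turn, a rotation vector about the tool's x, y, z in rad; "jaw": the finger opening in cm, from 0 to 8.81. In form: [{"x": .., "y": .., "z": .., "rx": .., "ry": .., "rz": .., "jaw": ..}, ...]. A call has exactly 5 rows; each row shifts and turns the commanded pose from where the row before left it, along the tool's axes as they then stand; what a row does not reach is not made up. A row lasts 1/10 s, in which the tool goes at most 50 mm and 8.59 degrees, less where a joint would pass 70% of its speed; a pose out of reach is approached as far as the arm can. A call is refused whole if a number of a shift passes 5 or a number of a turn 0.15, either way. A call with a gripper value outside its range is refused whole. The fingers move at their own pace and stop on an object; "grip_force" is the grip in N (left out, the last holds). Time passes only in rows, so rows that do not move let the fingers close, or fill a call up. It gives the time, the measured TCP pose, the force, the opening and the grip force at its end, in the units of the state.
- get_state(): the state, without advancing time (a new reading comes with each control period).
- snapshot(name): name is "scene" or "top" or "wrist"; returns a dict with "img" (384x512x3 uint8, red, green, blue), "vertical_fov" (degrees; the focal length in pixels is half the picture's height over the tangent of half this angle, whatever the lens; pixels are square), "cx", "cy" (the principal point, pixels), "extrinsics" (4x4, takes a point from camera to world coordinates). Camera axes: x right, y up, looking along -z (the intrinsics and any distortion apply to the point x, -y, -z); pixel columns grow to the right and rows downward; lengths in m; the calibration is good to about 2 mm. A picture is of the moment at which its call begins. There is no depth.
- finish_job(): hands the job in; it is judged then, once.
The state is a dict: "clock": time; "q": joint angles; "qd": joint speeds; "joint_torque": joint torques, N m; "tool_pos": TCP position; "eef_rot": TCP orientation; "contact_force": force on the tool from outside, world axes, zero at the start; "moment": the same for the moment, N m; "opening": opening from 0.0 (shut) to 1.0 (fully open); "finger_force": force on a finger pad.
Only numpy, scipy, OpenCV 4.12 (cv2) and the standard library are available. Lean on these libraries where they do the work, as an engineer would, in place of code of your own. Each camera call takes 0.05 s, during which the arm holds its last target. There are 200 camera calls.

TASK

Set the amber lens, dome up, down into the mouth of the lamp head that stands face up on the counter, then put the black retaining ring over it and screw it clockwise until it is just snug: the lens must be clamped firmly so that nothing rattles, but do not overtighten, because the glass chips. Set the lens down gently and leave the other things on the counter alone.

Things in the scene. Friction and masses are not known exactly. Their poses are not given: they have to be found in the camera images.
- lamp: lamp head standing face up, fixed: white ribbed housing 76 mm across, up to 70 mm high, on a grey foot 100 mm across, 12 mm high; on it a bright aluminium neck 42.4 mm across, from 70 to 95 mm high, open at the top, with three thread flights outside, 50 mm across. Origin: centre of the foot's underside; z up, x towards one of the three entry gaps of the thread.
- lamp_rim (a point): centre of the neck's mouth, on the lamp's axis, level with the rim, 95 mm above the counter; axes as the lamp's. The mouth is a straight bore 36 mm across, bevelled 1.5 mm at the mouth, 7 mm deep down to the seat.
- lamp_seat (a point): centre of the top of the black sprung seat in the bore, 7 mm below the rim (fixed point: the seat's place when unloaded). The seat gives 1 mm per 10 N, at most 4 mm.
- lamp_gap (a point): middle of one entry gap, 24.2 mm from the axis along the lamp's x. Gaps are 30 degrees wide, at 0, 120 and 240 degrees, each shown by a red bar on the housing's shoulder. Clockwise from above, a flight's underside starts 15 degrees past the gap's middle, nominally at this height, 4.5 mm below the rim, and descends 3.3 mm per rad to a stop 95 degrees past it. Flights are 4 mm thick.
- lens: amber glass lens, loose, dome up: 34 mm across, upright edge 16 mm high (bottom corner bevelled 1.5 mm), low dome 24 mm across and 4 mm high on top; about 40 g. Origin: centre of its flat underside; z up. On its seat its edge stands about 9 mm proud of the rim, so it can be gripped by the upper edge. It chips if pressed against ring or lamp with over 28 N.
- ring: black hexagonal retaining ring, loose, right way up: 58 mm across flats, 24 mm high, walls 3 mm, open below, about 60 g. Origin: centre of its lower edge; z up, x square to one flat and towards one of three pins inside. With pins over gaps it drops until its lip rests on the lens, lower edge then 11 mm below the rim; with pins on a flight it stands some 6 to 10 mm higher.
- ring_lip (a point): centre of the lip's underside, 20 mm above the ring's lower edge. The lip is 4 mm thick with a window 27 mm across and rests on the lens's flat margin. It turns freely until the pins meet the flights; from there it is drawn down 3.3 mm per rad, pulling down whatever holds it, and the clamping force grows by about 33 N per rad. Snug is about 10 N. Friction holds it when let go.
- ring_pin (a point): centre of one of the three round pins (4 mm thick) inside the ring, 24.2 mm from its axis along the ring's x, 3 mm above its lower edge; the others at 120 and 240 degrees. A red bar on top of the lip shows each.
- lamp_thread (a point): point on the axis at the nominal height of the flights' start, 4.5 mm below the rim. The true height differs from lamp to lamp by up to 1.25 mm up or down, unmarked: the pins meet the flights 0.3 to 1.1 rad clockwise of the gaps' middle, and where must be felt.
- pen: blue pen lying on the counter, 125 mm long, 11 mm thick; origin under its middle, x along it; to be left alone.
- sanitizer: green bottle with a white cap, 60 mm across, 170 mm high; origin under its centre; to be left alone.
- tape: roll of white tape lying flat, 64 mm across, 25 mm high; origin under its centre; to be left alone.
- dish: white ceramic bowl, 100 mm across, 45 mm high; origin under its centre; to be left alone.
- swabs: jar with a red lid, 64 mm across, 100 mm high; origin under its centre; to be left alone.
- phone: black phone lying flat, 150 x 72 x 9 mm; origin under its centre, x along it; to be left alone.
- carton: small white carton, 60 x 100 x 50 mm; origin under its centre; to be left alone.
Mind the look-alikes: they are no part of the job. Several things have the shape of the lens; the one meant has the colours described above.

How it is judged:
By the outcome, as a careful person would: the job done as asked, in the order asked, and still so for the second after the job is handed in, with the robot touching nothing.
It also fails if it takes over 69 s, if anything falls off the work surface, if the arm or the gripper's body presses on something with over 40 N, if the wrist force passes 120 N, or if a joint passes its speed limit or range.

## Working session

There is one attempt and no reset: what is moved stays moved. The work goes in short steps, Python scripts to look and compute and a tool call to move; the robot and the scene stay as the last step left them, time stands still between calls to the robot, and variables do not carry over. Pictures are saved under pics/ and viewed, at most 13 in all, crops included, and the job is handed in when it is done.

Besides the shell and the picture viewer there is one more tool, called after "Request:" by a JSON object that holds its "op" and its "data", one argument or row to a line. send_rows: Moves the arm, as the interface text tells. Its arguments: {"type":"object","properties":{"motion":{"type":"array"},"grip_force":{"type":"number"}},"required":["motion"]}

```bash
mkdir -p pics; cat > h.py <<'E'
from plant import *
import numpy as np, cv2
from scipy.spatial.transform import Rotation as R
def snap(n,f):
    s=snapshot(n); cv2.imwrite('pics/'+f+'.png',s['img'][:,:,::-1]); np.save('pics/'+f+'.npy',s,allow_pickle=True); return s
def load(f): return np.load('pics/'+f+'.npy',allow_pickle=True).item()
def foc(s): return s['img'].shape[0]/2/np.tan(np.radians(s['vertical_fov'])/2)
def ray(s,u,v,z):
    E=s['extrinsics'];f=foc(s)
    d=E[:3,:3]@np.array([(u-s['cx'])/f,-(v-s['cy'])/f,-1]);o=E[:3,3]
    return o+d*(z-o[2])/d[2]
def proj(s,p):
    E=s['extrinsics'];f=foc(s);c=E[:3,:3].T@(np.array(p)-E[:3,3])
    return s['cx']-f*c[0]/c[2], s['cy']+f*c[1]/c[2]
E
python3 - <<'E'
from h import *
for n in('scene','top','wrist'):
    s=snap(n,n+'0'); print(n,{k:v for k,v in s.items() if k!='img'})
a=np.vstack([cv2.imread('pics/scene0.png')]); 
print(get_state())
E
```

```text
scene {'vertical_fov': 51.00974355526809, 'cx': 260.90025896234084, 'cy': 190.97940629835819, 'extrinsics': array([[ 0.90210481, -0.29027488,  0.31929204,  0.96757666],
       [ 0.43150356,  0.60097572, -0.67277995, -0.83067042],
       [ 0.00340435,  0.74469368,  0.66739773,  0.94391306],
       [ 0.        ,  0.        ,  0.        ,  1.        ]])}
top {'vertical_fov': 51.24396406715641, 'cx': 261.52128291045017, 'cy': 186.01153607607998, 'extrinsics': array([[ 0.01270737,  0.9918847 , -0.12650404,  0.42221679],
       [-0.99978111,  0.01050059, -0.01809602,  0.00546299],
       [-0.0166208 ,  0.1267063 ,  0.99180102,  1.18818652],
       [ 0.        ,  0.        ,  0.        ,  1.        ]])}
wrist {'vertical_fov': 58.44498795357766, 'cx': 254.31055788944533, 'cy': 193.44975101312778, 'extrinsics': array([[ 0.34427955, -0.90084523, -0.26447961,  0.14623518],
       [ 0.93886613,  0.32991333,  0.09842556,  0.61064807],
       [-0.00141085, -0.28219685,  0.95935549,  0.38434015],
       [ 0.        ,  0.        ,  0.        ,  1.        ]])}
{'clock': 0.15, 'q': array([-1.18524374,  0.68977097, -0.19452969,  1.56608956,  0.15729285,
        0.90250892, -0.21511318]), 'qd': array([-2.07905333e-03, -2.44824539e-03, -1.01724603e-03, -3.58809582e-03,
        1.59900915e-05, -1.01107051e-03, -3.64779326e-04]), 'joint_torque': array([-1.22681573e-03, -5.27857947e+01, -1.26837965e+00, -1.53583807e+01,
       -5.24920074e-02,  3.97816781e-03,  1.12150233e-04]), 'tool_pos': array([0.21521062, 0.58628584, 0.24911117]), 'eef_rot': array([ 1.74947501e-01,  9.84577519e-01, -6.90211153e-04, -7.26950988e-05]), 'contact_force': array([-0.52065999, -0.24029482, -0.13792725]), 'moment': array([-0.01651235,  0.0079313 , -0.02840612]), 'finger_force': 0.0, 'opening': 1.0029139443424209}
```

View pics/top0.png

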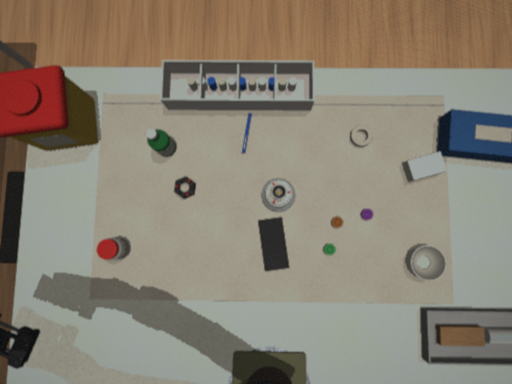

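View pics/scene0.png

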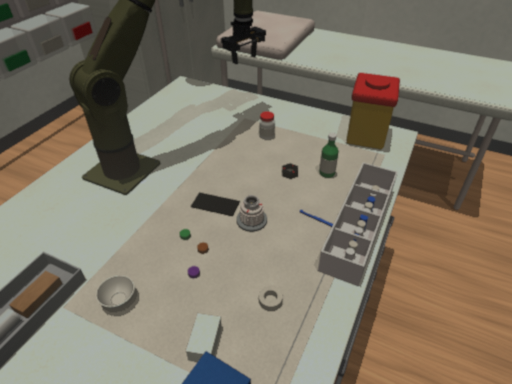

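The top view shows these lens look-alikes: amber (337,222), purple (367,214) and green (329,249). The ring look-alikes are the black hex ring at (185,187) and the white tape at (360,136). The lamp is at (279,194). By the description I choose the amber lens and the black hex ring, and I'll check both in a close crop.

```bash
python3 - <<'E'
from h import *
s=load('top0');im=s['img'][:,:,::-1]
c=[cv2.resize(im[y-28:y+28,x-28:x+28],(400,400),interpolation=cv2.INTER_CUBIC) for x,y in((345,226),(185,187),(279,194))]
cv2.imwrite('pics/crop1.png',cv2.resize(np.hstack(c[:2]),(800,400)))
for n,u,v,z in(('lens',337,222,.018),('lamp',279,192,.095),('ring',185,187,.024),('lensg',329,249,.018)): print(n,ray(s,u,v,z))
t=load('scene0')
for n,u,v,z in(('lens',203,247,.01),('lamp',251,199,.095),('ring',290,169,.024)): print(n,ray(t,u,v,z))
E
```

```text
lens [ 0.46842163 -0.19377995  0.018     ]
lamp [ 0.5455843 -0.0228017  0.095    ]
ring [0.56539628 0.25169845 0.024     ]
lensg [ 0.39059651 -0.16994012  0.018     ]
lens [ 0.47290401 -0.19271534  0.01      ]
lamp [ 0.54991639 -0.02173826  0.095     ]
ring [0.57123552 0.25123708 0.024     ]
```

View pics/crop1.png

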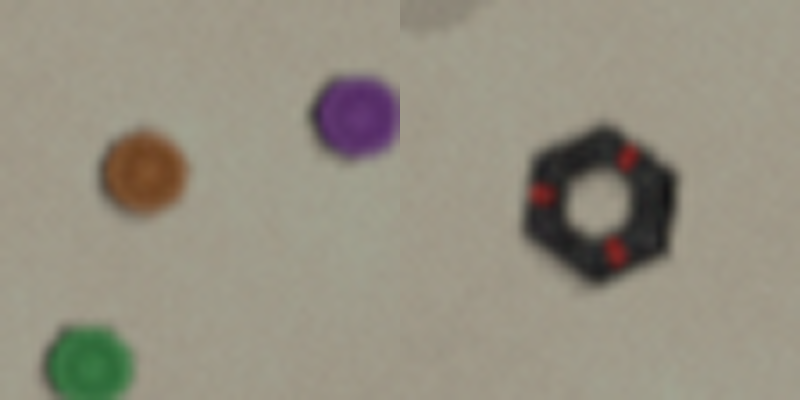

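The crop shows the amber lens at left (143,172) and the hex ring with three red bars at right. Green and purple are decoys. I'm moving above the ring first, for a wrist view.

Request:
{"op": "send_rows", "data": {
  "motion": [
    {"x": -4.5,"y": -1.9},
    {"x": -4.5,"y": -1.9},
    {"x": -4.5,"y": -1.9},
    {"x": -4.5,"y": -1.9},
    {"x": -4.5,"y": -1.9}
  ]
}}

```text
schema error: expected keys x, y, z, rx, ry, rz, jaw
```

Request:
{"op": "send_rows", "data": {
  "motion": [
    {"x": -4.5,"y": -1.9},
    {"x": -4.5,"y": -1.9},
    {"x": -4.5,"y": -1.9},
    {"x": -4.5,"y": -1.9},
    {"x": -4.5,"y": -1.9}
  ]
}}

```text
schema error: expected keys x, y, z, rx, ry, rz, jaw
```

```bash
python3 - <<'E'
from h import *
s=snap('wrist','ringw'); st=get_state(); print(st['clock'],st['q'],st['tool_pos'],st['eef_rot'],st['contact_force'],st['moment'])
print(s['extrinsics'])
E
```

```text
0.2 [-1.18519983  0.68961693 -0.19451983  1.565876    0.15732247  0.90248974
 -0.21510611] [0.2152883  0.58640167 0.24926403] [ 1.74973297e-01  9.84573052e-01 -4.99706709e-04 -3.61501010e-05] [-0.72254913  0.62019076 -0.20560787] [-0.01164601  0.0168623  -0.04841638]
[[ 0.34428883 -0.90082286 -0.26454372  0.14624702]
 [ 0.93886308  0.32999317  0.09818671  0.61070377]
 [-0.00115121 -0.28217492  0.95936228  0.38445043]
 [ 0.          0.          0.          1.        ]]
```

Request:
{"op": "send_rows", "data": {
  "motion": [
    {"x": -4.5,"y": -1.9,"z": 0,"rx": 0,"ry": 0,"rz": 0,"jaw": 8.8},
    {"x": -4.5,"y": -1.9,"z": 0,"rx": 0,"ry": 0,"rz": 0,"jaw": 8.8},
    {"x": -4.5,"y": -1.9,"z": 0,"rx": 0,"ry": 0,"rz": 0,"jaw": 8.8},
    {"x": -4.5,"y": -1.9,"z": 0,"rx": 0,"ry": 0,"rz": 0,"jaw": 8.8},
    {"x": -4.5,"y": -1.9,"z": 0,"rx": 0,"ry": 0,"rz": 0,"jaw": 8.8}
  ]
}}

```text
clock: 0.7
tool_pos: [0.395, 0.4185, 0.2497]
eef_rot: [0.175, 0.985, -0.0, 0.0]
contact_force: [0.2, 0.9, -0.0]
opening: 0.998
finger_force: 0.0
```

Request:
{"op": "send_rows", "data": {
  "motion": [
    {"x": -4.5,"y": -1.9,"z": 0,"rx": 0,"ry": 0,"rz": 0,"jaw": 8.8},
    {"x": -4.5,"y": -1.9,"z": 0,"rx": 0,"ry": 0,"rz": 0,"jaw": 8.8},
    {"x": -4.5,"y": -1.9,"z": 0,"rx": 0,"ry": 0,"rz": 0,"jaw": 8.8},
    {"x": -4.5,"y": -1.9,"z": 0,"rx": 0,"ry": 0,"rz": 0,"jaw": 8.8},
    {"x": -4.5,"y": -1.9,"z": 0,"rx": 0,"ry": 0,"rz": 0,"jaw": 8.8}
  ]
}}

```text
clock: 1.2
tool_pos: [0.5735, 0.2516, 0.2496]
eef_rot: [0.175, 0.985, -0.0, -0.0]
contact_force: [-0.2, 0.5, -0.9]
opening: 0.996
finger_force: 0.0
```

```bash
python3 - <<'E'
from h import *
snapshot('top');s=snap('wrist','ringw'); st=get_state(); print(st['clock'],st['q'],st['tool_pos'],st['eef_rot'],st['contact_force'],st['moment'])
print(s['extrinsics'])
E
```

```text
1.3 [-0.34601539  0.69585538 -0.23726745  1.55677473  0.20072897  0.91220931
  0.55253942] [0.57844166 0.24424504 0.24910482] [ 0.18145168  0.98339343 -0.00251152  0.00251849] [ 0.4454475  -0.60431862  0.13075382] [-0.03964348  0.04808265 -0.02507324]
[[ 0.35637377 -0.89455684 -0.26975135  0.51171901]
 [ 0.93433325  0.33984385  0.10736637  0.2675957 ]
 [-0.00437198 -0.29030022  0.95692564  0.38402311]
 [ 0.          0.          0.          1.        ]]
```

View pics/ringw.png

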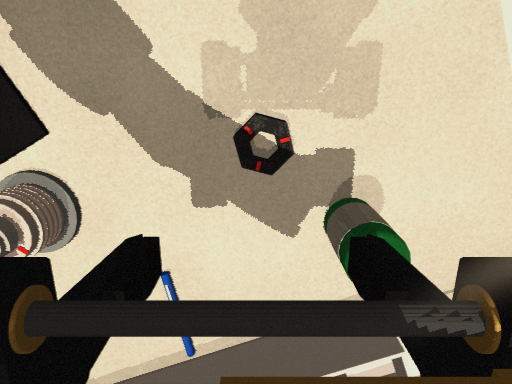

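The wrist view shows the ring at (264,144) with red bars near (249,130), (285,141) and (259,166). The lamp is at lower left and the bottle at (365,240).

```bash
cat >> h.py <<'E'
def redbars(s,box,z,amin=8):
    x0,y0,x1,y1=box;im=s['img'][y0:y1,x0:x1].astype(int)
    m=((im[:,:,0]>120)&(im[:,:,1]<90)&(im[:,:,2]<90)).astype(np.uint8)
    n,l,st,c=cv2.connectedComponentsWithStats(m)
    return [ray(s,c[i][0]+x0,c[i][1]+y0,z)[:2] for i in range(1,n) if st[i,4]>=amin]
def fit(P):
    P=np.array(P);c=P.mean(0);d=P-c
    return c,np.hypot(*d.T)*1e3,np.degrees(np.arctan2(d[:,1],d[:,0]))
E
python3 - <<'E'
from h import *
s=load('ringw');print(fit(redbars(s,(225,105,305,185),.024)))
t=load('top0');print(fit(redbars(t,(165,167,205,207),.024,2)))
st=get_state();print(st['tool_pos'])
E
```

```text
(array([0.56682486, 0.25520547]), array([23.08727502, 22.66381812, 22.70610145]), array([-155.84485484,   83.65709965,  -35.16614416]))h.py:21: RuntimeWarning: Mean of empty slice.
  P=np.array(P);c=P.mean(0);d=P-c
  ret = ret.dtype.type(ret / rcount)
Traceback (most recent call last):
  File "h.py", line 22, in fit
    return c,np.hypot(*d.T)*1e3,np.degrees(np.arctan2(d[:,1],d[:,0]))
             ~~~~~~~~^^^^^^
TypeError: hypot() takes from 2 to 3 positional arguments but 0 were given
```

Request:
{"op": "send_rows", "data": {
  "motion": [
    {"x": -1.2,"y": -4.5,"z": 0,"rx": 0,"ry": 0,"rz": 0,"jaw": 8.8},
    {"x": -1.2,"y": -4.5,"z": 0,"rx": 0,"ry": 0,"rz": 0,"jaw": 8.8},
    {"x": -1.2,"y": -4.5,"z": 0,"rx": 0,"ry": 0,"rz": 0,"jaw": 8.8},
    {"x": -1.2,"y": -4.5,"z": 0,"rx": 0,"ry": 0,"rz": 0,"jaw": 8.8},
    {"x": -1.2,"y": -4.5,"z": 0,"rx": 0,"ry": 0,"rz": 0,"jaw": 6.0}
  ]
}}

```text
clock: 1.8
tool_pos: [0.5505, 0.0202, 0.2497]
eef_rot: [0.175, 0.985, 0.0, -0.0]
contact_force: [0.1, -0.6, 0.4]
opening: 0.925
finger_force: 0.0
```

Request:
{"op": "send_rows", "data": {
  "motion": [
    {"x": -1.0,"y": -2.5,"z": 0,"rx": 0,"ry": 0,"rz": 0,"jaw": 6},
    {"x": 0,"y": -1.5,"z": 0,"rx": 0,"ry": 0,"rz": 0,"jaw": 6},
    {"x": 0,"y": 0,"z": 0,"rx": 0,"ry": 0,"rz": 0,"jaw": 6},
    {"x": 0,"y": 0,"z": 0,"rx": 0,"ry": 0,"rz": 0,"jaw": 6},
    {"x": 0,"y": 0,"z": 0,"rx": 0,"ry": 0,"rz": 0,"jaw": 6}
  ]
}}

```text
clock: 2.3
tool_pos: [0.547, -0.0167, 0.2498]
eef_rot: [0.173, 0.985, 0.001, 0.0]
contact_force: [-0.1, 0.3, -0.5]
opening: 0.678
finger_force: 0.0
```

```bash
python3 - <<'E'
from h import *
s=snap('wrist','lampw'); st=get_state(); print(st['clock'],st['q'],st['tool_pos'],st['eef_rot'])
print(proj(s,(.548,-.022,.095)),proj(s,(.47,-.194,.02)))
E
```

```text
2.35 [ 0.12109018  0.59300518 -0.28279426  1.79959949  0.22170182  0.7794347
  0.94847413] [ 0.54696076 -0.01697122  0.24978598] [1.73152304e-01 9.84894769e-01 7.54197836e-04 7.25001740e-05]
(np.float64(249.83025500525227), np.float64(183.19981674931535)) (np.float64(74.53773726298871), np.float64(152.2260708182365))
```

View pics/lampw.png

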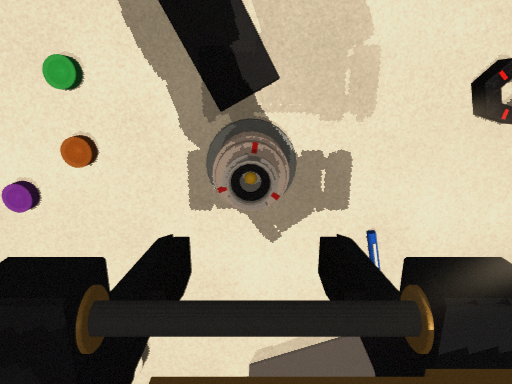

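The wrist view shows the lamp mouth at (250,182), with red bars at (254,148), (221,190) and (275,197). The amber lens is at (78,151), between green and purple.

```bash
python3 - <<'E'
from h import *
s=load('lampw');b=redbars(s,(200,120,300,215),.070,4);print(b);print(fit(b))
t=np.array(b)
# circumcentre
A=2*(t[1:]-t[0]);y=(t[1:]**2).sum(1)-(t[0]**2).sum();c=np.linalg.solve(A,y);print('cc',c,np.linalg.norm(t-c,axis=1),np.degrees(np.arctan2(*(t-c).T[::-1])))
im=s['img'].astype(int)
# bore: dark pixels connected near 250,182
m=(im.max(2)<75).astype(np.uint8);m[:150]=0;m[215:]=0;m[:,:215]=0;m[:,290:]=0
cs,_=cv2.findContours(m,cv2.RETR_EXTERNAL,cv2.CHAIN_APPROX_NONE)
for k in cs:
    if len(k)>40: e=cv2.minEnclosingCircle(k);f=cv2.fitEllipse(k);print(e,f,[ray(s,*f[0],z)[:2] for z in(.088,.095)], f[1][0]/foc(s)*(s['extrinsics'][2,3]-.088))
hsv=cv2.cvtColor(s['img'],cv2.COLOR_RGB2HSV)
m=((hsv[:,:,0]<18)&(hsv[:,:,1]>130)).astype(np.uint8);m[:,130:]=0
n,l,q,c=cv2.connectedComponentsWithStats(m);
for i in range(1,n):
    if q[i,4]>100:print('lens',q[i],c[i],ray(s,*c[i],.012))
E
```

```text
[array([ 0.52190438, -0.00808498]), array([ 0.55016052, -0.05176688]), array([ 0.57378827, -0.00614177])]
(array([ 0.54861772, -0.02199788]), array([30.11928716, 29.80895418, 29.74848736]), array([152.48851555, -87.03325687,  32.20875328]))
cc [ 0.54840107 -0.02192515] [0.02989356 0.02989356 0.02989356] [152.42033886 -86.62577438  31.86947045]
((249.8141326904297, 182.5628204345703), 20.277379989624023) ((250.04745483398438, 182.60995483398438), (37.678504943847656, 39.41135787963867), 93.36131286621094) [array([ 0.54924932, -0.02232959]), array([ 0.54756517, -0.02163861])] 0.0326219737529195
lens [ 60 135  37  33 922] [ 78.27982646 150.81670282] [ 0.46984384 -0.19382287  0.012     ]
lens [ 75 284  34  60 449] [ 88.71714922 310.05790646] [ 0.65369553 -0.27745531  0.012     ]
```

Request:
{"op": "send_rows", "data": {
  "motion": [
    {"x": 0.2,"y": -3.5,"z": 1,"rx": 0,"ry": 0,"rz": 0,"jaw": 5},
    {"x": 0.2,"y": -4.5,"z": 2,"rx": 0,"ry": 0,"rz": 0,"jaw": 5},
    {"x": 0.2,"y": -4.5,"z": 2,"rx": 0,"ry": 0,"rz": 0,"jaw": 5},
    {"x": 0.3,"y": -3.8,"z": 2,"rx": 0,"ry": 0,"rz": 0,"jaw": 5},
    {"x": 0.3,"y": -2.0,"z": 1,"rx": 0,"ry": 0,"rz": 0,"jaw": 5}
  ]
}}

```text
clock: 2.85
tool_pos: [0.4704, -0.1894, 0.1682]
eef_rot: [0.176, 0.984, -0.001, -0.001]
contact_force: [-0.6, -0.5, -0.7]
opening: 0.569
finger_force: 0.0
```

Request:
{"op": "send_rows", "data": {
  "motion": [
    {"x": 0,"y": -1.0,"z": 0,"rx": 0,"ry": 0,"rz": 0,"jaw": 5},
    {"x": 0,"y": 0,"z": 0,"rx": 0,"ry": 0,"rz": 0,"jaw": 5},
    {"x": 0,"y": 0,"z": 0,"rx": 0,"ry": 0,"rz": 0,"jaw": 5},
    {"x": 0,"y": 0,"z": 0,"rx": 0,"ry": 0,"rz": 0,"jaw": 5},
    {"x": 0,"y": 0,"z": 0,"rx": 0,"ry": 0,"rz": 0,"jaw": 5}
  ]
}}

```text
clock: 3.35
tool_pos: [0.4701, -0.1952, 0.1702]
eef_rot: [0.174, 0.985, 0.0, 0.001]
contact_force: [0.6, -0.1, -0.4]
opening: 0.569
finger_force: 0.0
```

```bash
cat >> h.py <<'E'
def tooldelta(p,tgt):
    Rm=R.from_quat(p['eef_rot']).as_matrix();return Rm.T@(np.array(tgt)-p['tool_pos'])*100
def lenspix(s,x0,x1):
    hsv=cv2.cvtColor(s['img'],cv2.COLOR_RGB2HSV)
    m=((hsv[:,:,0]<18)&(hsv[:,:,1]>130)).astype(np.uint8);m[:,x1:]=0;m[:,:x0]=0;m[260:]=0
    n,l,q,c=cv2.connectedComponentsWithStats(m);i=1+np.argmax(q[1:,4])
    k=max(cv2.findContours((l==i).astype(np.uint8),cv2.RETR_EXTERNAL,cv2.CHAIN_APPROX_NONE)[0],key=len)
    return q[i],c[i],cv2.fitEllipse(k)
E
python3 - <<'E'
from h import *
s=snap('wrist','lensw'); st=get_state(); print(st['clock'],st['q'],st['tool_pos'],st['eef_rot'])
q,c,e=lenspix(s,130,400);print(q,c,e)
# model fit: silhouette of cylinder r=17,h0-16
best=None
from scipy.optimize import minimize
hsv=cv2.cvtColor(s['img'],cv2.COLOR_RGB2HSV)
def sil(p):
    a=np.linspace(0,6.28,60);pts=[(p[0]+r*np.cos(t),p[1]+r*np.sin(t),z) for t in a for r,z in((.0155,0),(.017,.0015),(.017,.016),(.012,.02))]
    P=np.array([proj(s,x) for x in pts],np.float32);return cv2.convexHull(P)
g=ray(s,*c,.01)[:2]
def cost(p):
    h=sil(p)[:,0];lo,hi=h.min(0),h.max(0);return ((lo-q[:2])**2).sum()+((hi-(q[:2]+q[2:4]-1))**2).sum()
r=minimize(cost,g,method='Nelder-Mead',options=dict(xatol=1e-5,initial_simplex=[g,g+[.003,0],g+[0,.003]]));print(g,r.x,r.fun)
print(tooldelta(st,[r.x[0],r.x[1],.020]))
E
```

```text
3.4 [ 0.46358824  0.67016168 -0.2569386   1.98891841  0.3221196   0.52000198
  1.19977972] [ 0.46981183 -0.19553357  0.17013521] [1.74005058e-01 9.84744557e-01 2.21583903e-04 5.90750033e-04]
[ 237  158   38   41 1251] [255.41726619 178.21902478] ((255.42388916015625, 178.21571350097656), (37.80058288574219, 40.27323532104492), 0.256629079580307)
[ 0.47000527 -0.19503768] [ 0.47002206 -0.19498679] 2.74978723237291
[ 0.01529832  0.04893246 15.01354803]
```

View pics/lensw.png

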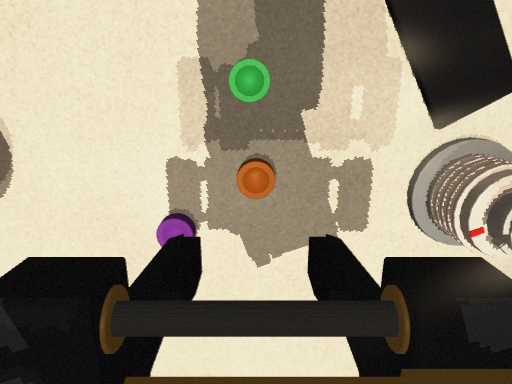

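Amber lens at (255,178), dead under the tool; green (249,80), purple (176,232) clear of fingers. Descend and grip.

Request:
{"op": "send_rows", "data": {
  "motion": [
    {"x": 0,"y": 0,"z": 3,"rx": 0,"ry": 0,"rz": 0,"jaw": 5},
    {"x": 0,"y": 0,"z": 4,"rx": 0,"ry": 0,"rz": 0,"jaw": 5},
    {"x": 0,"y": 0,"z": 4,"rx": 0,"ry": 0,"rz": 0,"jaw": 5},
    {"x": 0,"y": 0,"z": 2.5,"rx": 0,"ry": 0,"rz": 0,"jaw": 5},
    {"x": 0,"y": 0,"z": 1,"rx": 0,"ry": 0,"rz": 0,"jaw": 5}
  ],
  "grip_force": 10
}}

```text
clock: 3.9
tool_pos: [0.4683, -0.1955, 0.0226]
eef_rot: [0.174, 0.985, 0.0, -0.002]
contact_force: [-0.4, -1.0, 0.1]
opening: 0.568
finger_force: 0.0
```

Request:
{"op": "send_rows", "data": {
  "motion": [
    {"x": 0,"y": 0,"z": 0.5,"rx": 0,"ry": 0,"rz": 0,"jaw": 5},
    {"x": 0,"y": 0,"z": 0,"rx": 0,"ry": 0,"rz": 0,"jaw": 5},
    {"x": 0,"y": 0,"z": 0,"rx": 0,"ry": 0,"rz": 0,"jaw": 4.2},
    {"x": 0,"y": 0,"z": 0,"rx": 0,"ry": 0,"rz": 0,"jaw": 3.8},
    {"x": 0,"y": 0,"z": 0,"rx": 0,"ry": 0,"rz": 0,"jaw": 3.6}
  ]
}}

```text
clock: 4.4
tool_pos: [0.4696, -0.1968, 0.0206]
eef_rot: [0.175, 0.985, 0.0, 0.001]
contact_force: [0.3, 0.6, -0.0]
opening: 0.413
finger_force: 0.2
```

Request:
{"op": "send_rows", "data": {
  "motion": [
    {"x": 0,"y": 0,"z": 0,"rx": 0,"ry": 0,"rz": 0,"jaw": 3.4},
    {"x": 0,"y": 0,"z": 0,"rx": 0,"ry": 0,"rz": 0,"jaw": 3.0},
    {"x": 0,"y": 0,"z": 0,"rx": 0,"ry": 0,"rz": 0,"jaw": 3},
    {"x": 0,"y": 0,"z": 0,"rx": 0,"ry": 0,"rz": 0,"jaw": 3},
    {"x": 0,"y": 0,"z": 0,"rx": 0,"ry": 0,"rz": 0,"jaw": 3}
  ]
}}

```text
clock: 4.9
tool_pos: [0.4693, -0.1967, 0.0201]
eef_rot: [0.175, 0.985, -0.0, 0.0]
contact_force: [-0.2, 0.5, 5.2]
opening: 0.37
finger_force: 10.1
```

```bash
python3 - <<'E'
from h import *
st=get_state(); print(st)
print(tooldelta(st,[.5485,-.022,.17]))
E
```

```text
{'clock': 4.9, 'q': array([ 0.35647015,  0.94447026, -0.08291299,  2.04914719,  0.42543908,
        0.16302045,  1.10643796]), 'qd': array([ 0.00053616,  0.00207077,  0.00055173,  0.00045644, -0.00118314,
       -0.00068029,  0.00068812]), 'joint_torque': array([ 2.15203045e-01, -4.76117992e+01,  6.55151010e-01, -2.66642042e+00,
        2.45345238e-02,  9.88774630e-02,  3.86425545e-04]), 'tool_pos': array([ 0.46930587, -0.19665571,  0.0201057 ]), 'eef_rot': array([ 1.74979860e-01,  9.84571909e-01, -2.46556022e-06,  4.51823262e-04]), 'contact_force': array([-0.20319756,  0.49753585,  5.20782961]), 'moment': array([ 0.0779975 , -0.02581171, -0.04760817]), 'finger_force': 10.08506933474564, 'opening': 0.3702354809875526}
[ -1.42986053  19.12706532 -14.98523104]
```

Request:
{"op": "send_rows", "data": {
  "motion": [
    {"x": 0,"y": 0,"z": -1,"rx": 0,"ry": 0,"rz": 0,"jaw": 3},
    {"x": 0,"y": 0,"z": -2.5,"rx": 0,"ry": 0,"rz": 0,"jaw": 3},
    {"x": 0,"y": 0,"z": -3.5,"rx": 0,"ry": 0,"rz": 0,"jaw": 3},
    {"x": 0,"y": 1,"z": -3,"rx": 0,"ry": 0,"rz": 0,"jaw": 3},
    {"x": -0.2,"y": 2.5,"z": -1.5,"rx": 0,"ry": 0,"rz": 0,"jaw": 3}
  ]
}}

```text
clock: 5.4
tool_pos: [0.4821, -0.167, 0.1372]
eef_rot: [0.178, 0.984, -0.001, 0.001]
contact_force: [0.9, -0.2, -1.5]
opening: 0.369
finger_force: 10.0
```

Request:
{"op": "send_rows", "data": {
  "motion": [
    {"x": -0.3,"y": 3.5,"z": -0.5,"rx": 0,"ry": 0,"rz": 0,"jaw": 3},
    {"x": -0.3,"y": 4,"z": 0,"rx": 0,"ry": 0,"rz": 0,"jaw": 3},
    {"x": -0.3,"y": 3.5,"z": 0,"rx": 0,"ry": 0,"rz": 0,"jaw": 3},
    {"x": -0.2,"y": 2.5,"z": 0,"rx": 0,"ry": 0,"rz": 0,"jaw": 3},
    {"x": -0.1,"y": 1.5,"z": 0,"rx": 0,"ry": 0,"rz": 0,"jaw": 3}
  ]
}}

```text
clock: 5.9
tool_pos: [0.5464, -0.0251, 0.1401]
eef_rot: [0.174, 0.985, 0.001, 0.0]
contact_force: [0.3, -1.0, -0.7]
opening: 0.364
finger_force: 10.0
```

Request:
{"op": "send_rows", "data": {
  "motion": [
    {"x": 0,"y": 0.6,"z": 0,"rx": 0,"ry": 0,"rz": 0,"jaw": 3},
    {"x": 0,"y": 0,"z": 0,"rx": 0,"ry": 0,"rz": 0,"jaw": 3},
    {"x": 0,"y": 0,"z": 0,"rx": 0,"ry": 0,"rz": 0,"jaw": 3},
    {"x": 0,"y": 0,"z": 0,"rx": 0,"ry": 0,"rz": 0,"jaw": 3},
    {"x": 0,"y": 0,"z": 0,"rx": 0,"ry": 0,"rz": 0,"jaw": 3}
  ]
}}

```text
clock: 6.4
tool_pos: [0.5475, -0.0234, 0.1397]
eef_rot: [0.176, 0.984, -0.0, -0.0]
contact_force: [0.2, -0.3, -0.2]
opening: 0.367
finger_force: 10.0
```

```bash
python3 - <<'E'
from h import *
s=snap('wrist','ins');t=snap('scene','inss'); st=get_state(); print(st['clock'],st['tool_pos'],st['eef_rot'],st['opening'],st['finger_force'],st['contact_force'])
print(tooldelta(st,[.5485,-.022,.14]))
u,v=map(int,proj(t,(.5485,-.022,.1)))
c=cv2.resize(t['img'][v-45:v+45,u-45:u+45,::-1],(400,400),interpolation=cv2.INTER_CUBIC)
w=s['img'][110:310,155:355,::-1]
cv2.imwrite('pics/ins2.png',np.hstack([c,cv2.resize(w,(400,400),interpolation=cv2.INTER_CUBIC)]))
E
```

```text
6.5 [ 0.54769532 -0.02287354  0.1397104 ] [ 1.75513121e-01  9.84477075e-01 -1.40180776e-04 -1.14075809e-04] 0.3715809248173668 9.9890064140709 [-0.7498239   0.4004508  -0.43312459]
[-0.04531757  0.10977078 -0.02900229]
```

View pics/ins2.png

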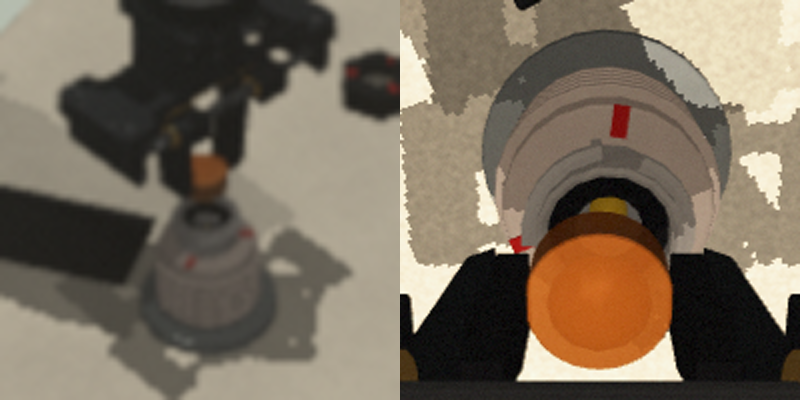

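Left, from the scene camera: the lens is held above the lamp. Right, from the wrist camera: the lens top is at about (255,255) and the bore sits just behind it. I'll compute the offset between them.

```bash
cat >> h.py <<'E'
from scipy.optimize import minimize
def lensfit(s,zb,box):
    x0,y0,x1,y1=box
    hsv=cv2.cvtColor(s['img'],cv2.COLOR_RGB2HSV);m=((hsv[:,:,0]<18)&(hsv[:,:,1]>160)).astype(np.uint8)
    k=np.zeros_like(m);k[y0:y1,x0:x1]=m[y0:y1,x0:x1];n,l,q,c=cv2.connectedComponentsWithStats(k);i=1+np.argmax(q[1:,4]);k=(l==i).astype(np.uint8)
    a=np.linspace(0,6.28,48)
    def cost(p):
        P=np.array([proj(s,(p[0]+r*np.cos(t),p[1]+r*np.sin(t),p[2]+z)) for t in a for r,z in((.0155,0),(.017,.0015),(.017,.016),(.012,.02))])
        S=8;h=cv2.convexHull(((P-[x0,y0]+.5)*S).astype(np.int32));b=np.zeros(((y1-y0)*S,(x1-x0)*S),np.uint8);cv2.fillConvexPoly(b,h,1)
        b=cv2.resize(b.astype(np.float32),(x1-x0,y1-y0),interpolation=cv2.INTER_AREA);return np.abs(b-k[y0:y1,x0:x1]).sum()
    g=np.r_[ray(s,*c[i],zb+.012)[:2],zb]
    return minimize(cost,g,method='Nelder-Mead',options=dict(xatol=1e-5,initial_simplex=[g,g+[.003,0,0],g+[0,.003,0],g+[0,0,.003]])),q[i],l
E
python3 - <<'E'
from h import *
s=load('ins');r,q,_=lensfit(s,.1197,(205,190,305,310));print(r.x,r.fun,q)
s0=load('lensw');r,q,_=lensfit(s0,0,(205,130,305,230));print(r.x,r.fun,q)
b=redbars(s,(205,150,330,250),.070,4);print(b)
for p in b: print(proj(s,[*p,.07]))
s1=load('lampw')
# predicted bore rim circle drawn
for f,z,rr in((s,.095,.0195),):
    im=cv2.resize(f['img'][110:310,155:355,::-1],(600,600),interpolation=cv2.INTER_CUBIC)
    for c,col in(((.5485,-.022),(0,255,0)),):
        for z,rr in((.095,.018),(.095,.0212)):
            P=np.array([proj(f,(c[0]+rr*np.cos(t),c[1]+rr*np.sin(t),z)) for t in np.linspace(0,6.28,90)]);cv2.polylines(im,[(((P-[155,110]+.5)*3)).astype(np.int32)],True,col,1)
    im2=cv2.resize(s1['img'][130:230,200:300,::-1],(600,600),interpolation=cv2.INTER_CUBIC)
    for z,rr in((.095,.018),(.095,.0212)):
        P=np.array([proj(s1,(.5485+rr*np.cos(t),-.022+rr*np.sin(t),z)) for t in np.linspace(0,6.28,90)]);cv2.polylines(im2,[(((P-[200,130]+.5)*6)).astype(np.int32)],True,(0,255,0),1)
    cv2.imwrite('pics/ov.png',cv2.resize(np.hstack([im,im2]),(800,400)))
E
```

```text
[ 0.54770804 -0.02462914  0.1175669 ] 89.09375 [ 217  216   75   78 4669]
[ 0.47153095 -0.19547563 -0.00610181] 31.0625 [ 237  158   38   41 1221]
[array([ 0.52410053, -0.00899252]), array([ 0.5470926 , -0.02360607]), array([ 0.56526874, -0.02454196]), array([ 0.55020752, -0.0535396 ]), array([ 0.56108366, -0.03261551]), array([ 0.56124609, -0.03902376]), array([ 0.56385562, -0.03357256])]
(np.float64(264.95744680851067), np.float64(171.37234042553183))
(np.float64(255.5), np.float64(212.49999999999997))
(np.float64(263.8366762177651), np.float64(237.84240687679088))
(np.float64(213.5384615384616), np.float64(231.96153846153854))
(np.float64(249.88888888888889), np.float64(236.22222222222217))
(np.float64(240.71428571428572), np.float64(239.59999999999997))
(np.float64(249.99999999999997), np.float64(240.39999999999998))
```

View pics/ov.png

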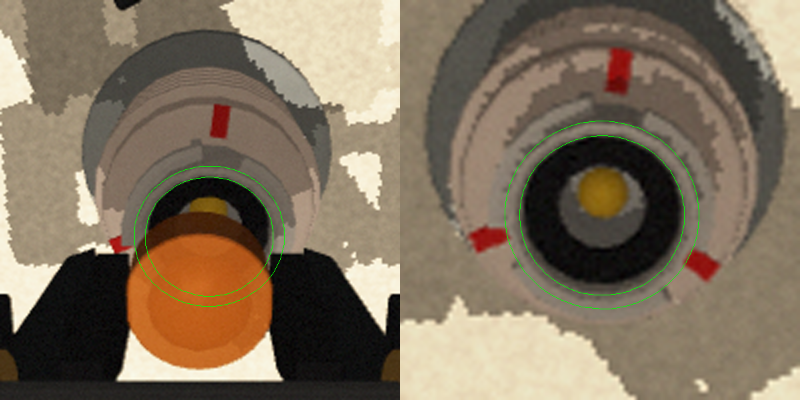

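The lens is about 2.5 mm off the bore along tool y, and the lamp estimate matches the rim. I'll correct that and go down to just inside the mouth.

Request:
{"op": "send_rows", "data": {
  "motion": [
    {"x": -0.03,"y": 0.25,"z": 0.5,"rx": 0,"ry": 0,"rz": 0,"jaw": 3},
    {"x": 0,"y": 0,"z": 0.7,"rx": 0,"ry": 0,"rz": 0,"jaw": 3},
    {"x": 0,"y": 0,"z": 0.6,"rx": 0,"ry": 0,"rz": 0,"jaw": 3},
    {"x": 0,"y": 0,"z": 0.3,"rx": 0,"ry": 0,"rz": 0,"jaw": 3},
    {"x": 0,"y": 0,"z": 0,"rx": 0,"ry": 0,"rz": 0,"jaw": 3}
  ]
}}

```text
clock: 7.0
tool_pos: [0.5486, -0.0199, 0.118]
eef_rot: [0.175, 0.985, -0.0, -0.001]
contact_force: [-0.1, 0.8, -0.5]
opening: 0.367
finger_force: 10.0
```

Request:
{"op": "send_rows", "data": {
  "motion": [
    {"x": 0,"y": 0,"z": 0.1,"rx": 0,"ry": 0,"rz": 0,"jaw": 3},
    {"x": 0,"y": 0,"z": 0.1,"rx": 0,"ry": 0,"rz": 0,"jaw": 3},
    {"x": 0,"y": 0,"z": 0.1,"rx": 0,"ry": 0,"rz": 0,"jaw": 3},
    {"x": 0,"y": 0,"z": 0.1,"rx": 0,"ry": 0,"rz": 0,"jaw": 3},
    {"x": 0,"y": 0,"z": 0,"rx": 0,"ry": 0,"rz": 0,"jaw": 3}
  ]
}}

```text
clock: 7.5
tool_pos: [0.549, -0.0199, 0.1147]
eef_rot: [0.175, 0.985, 0.0, -0.0]
contact_force: [0.9, 1.0, -0.6]
opening: 0.368
finger_force: 10.0
```

```bash
python3 - <<'E'
from h import *
s=snap('wrist','ins3'); st=get_state(); print(st['clock'],st['tool_pos'],st['moment'],st['contact_force'],st['opening'])
E
```

```text
7.55 [ 0.54903435 -0.01986304  0.11469888] [ 0.00839978  0.01637337 -0.01870593] [ 0.7451325  -0.10960534 -0.23145123] 0.3660915895806409
```

Request:
{"op": "send_rows", "data": {
  "motion": [
    {"x": 0,"y": 0,"z": 0.1,"rx": 0,"ry": 0,"rz": 0,"jaw": 3},
    {"x": 0,"y": 0,"z": 0.1,"rx": 0,"ry": 0,"rz": 0,"jaw": 3},
    {"x": 0,"y": 0,"z": 0.1,"rx": 0,"ry": 0,"rz": 0,"jaw": 3},
    {"x": 0,"y": 0,"z": 0,"rx": 0,"ry": 0,"rz": 0,"jaw": 3},
    {"x": 0,"y": 0,"z": 0,"rx": 0,"ry": 0,"rz": 0,"jaw": 3}
  ]
}}

```text
clock: 8.05
tool_pos: [0.549, -0.02, 0.1117]
eef_rot: [0.175, 0.985, -0.0, -0.0]
contact_force: [-0.2, -0.3, -0.1]
opening: 0.366
finger_force: 10.0
```

Request:
{"op": "send_rows", "data": {
  "motion": [
    {"x": 0,"y": 0,"z": 0.1,"rx": 0,"ry": 0,"rz": 0,"jaw": 3},
    {"x": 0,"y": 0,"z": 0.1,"rx": 0,"ry": 0,"rz": 0,"jaw": 3},
    {"x": 0,"y": 0,"z": 0.1,"rx": 0,"ry": 0,"rz": 0,"jaw": 3},
    {"x": 0,"y": 0,"z": 0,"rx": 0,"ry": 0,"rz": 0,"jaw": 3},
    {"x": 0,"y": 0,"z": 0,"rx": 0,"ry": 0,"rz": 0,"jaw": 3}
  ]
}}

```text
clock: 8.55
tool_pos: [0.549, -0.02, 0.1086]
eef_rot: [0.175, 0.985, -0.0, -0.0]
contact_force: [0.4, -1.1, -0.3]
opening: 0.371
finger_force: 10.0
```

Request:
{"op": "send_rows", "data": {
  "motion": [
    {"x": 0,"y": 0,"z": 0.05,"rx": 0,"ry": 0,"rz": 0,"jaw": 3},
    {"x": 0,"y": 0,"z": 0,"rx": 0,"ry": 0,"rz": 0,"jaw": 3},
    {"x": 0,"y": 0,"z": 0.05,"rx": 0,"ry": 0,"rz": 0,"jaw": 3},
    {"x": 0,"y": 0,"z": 0,"rx": 0,"ry": 0,"rz": 0,"jaw": 3},
    {"x": 0,"y": 0,"z": 0,"rx": 0,"ry": 0,"rz": 0,"jaw": 3}
  ]
}}

```text
clock: 9.05
tool_pos: [0.5491, -0.02, 0.1079]
eef_rot: [0.175, 0.985, -0.0, 0.0]
contact_force: [-0.9, -1.0, 3.3]
opening: 0.368
finger_force: 10.0
```

```bash
python3 - <<'E'
from h import *
s=snap('wrist','ins4'); st=get_state(); print(st['clock'],st['tool_pos'],st['moment'],st['contact_force'],st['opening'])
E
```

```text
9.1 [ 0.54906474 -0.02000916  0.10787629] [-0.27779629  0.17312068 -0.04935954] [-0.45544045 -1.66015107  2.90652085] 0.36893633218880917
```

The lens is seated, with 3 N felt at the expected height. I'll release gently, retreat, and go over the ring, turning to its flat.

Request:
{"op": "send_rows", "data": {
  "motion": [
    {"x": 0,"y": 0,"z": 0,"rx": 0,"ry": 0,"rz": 0,"jaw": 3.4},
    {"x": 0,"y": 0,"z": 0,"rx": 0,"ry": 0,"rz": 0,"jaw": 4.0},
    {"x": 0,"y": 0,"z": 0,"rx": 0,"ry": 0,"rz": 0,"jaw": 4.6},
    {"x": 0,"y": 0,"z": 0,"rx": 0,"ry": 0,"rz": 0,"jaw": 5},
    {"x": 0,"y": 0,"z": 0,"rx": 0,"ry": 0,"rz": 0,"jaw": 5}
  ]
}}

```text
clock: 9.6
tool_pos: [0.549, -0.0196, 0.1076]
eef_rot: [0.175, 0.985, 0.0, -0.0]
contact_force: [-0.6, 0.6, 1.3]
opening: 0.569
finger_force: 0.0
```

Request:
{"op": "send_rows", "data": {
  "motion": [
    {"x": 0,"y": 0,"z": -0.5,"rx": 0,"ry": 0,"rz": 0,"jaw": 5},
    {"x": 0,"y": 0,"z": -1.5,"rx": 0,"ry": 0,"rz": 0,"jaw": 5},
    {"x": 0,"y": 0,"z": -3,"rx": 0,"ry": 0,"rz": 0,"jaw": 6},
    {"x": 0,"y": 0,"z": -3,"rx": 0,"ry": 0,"rz": 0,"jaw": 7},
    {"x": 0,"y": 0,"z": -2,"rx": 0,"ry": 0,"rz": 0,"jaw": 8}
  ]
}}

```text
clock: 10.1
tool_pos: [0.5497, -0.0198, 0.21]
eef_rot: [0.175, 0.985, 0.0, 0.001]
contact_force: [0.7, -0.1, 0.2]
opening: 0.816
finger_force: 0.0
```

```bash
python3 - <<'E'
from h import *
s=snap('wrist','seated'); st=get_state(); print(st['clock'],st['tool_pos'],st['opening'])
cv2.imwrite('pics/seatedc.png',cv2.resize(s['img'][90:290,155:355,::-1],(500,500)))
r,q,_=lensfit(s,.088,(205,110,305,260));print(r.x,r.fun,q)
E
```

```text
10.15 [ 0.55118713 -0.01971484  0.21247891] 0.8633548981404041
[ 0.55004264 -0.0218      0.08281338] 52.265625 [ 231  170   46   47 1721]
```

View pics/seatedc.png

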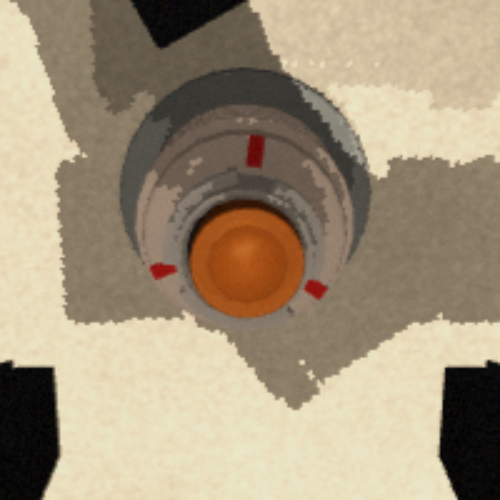

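The picture shows the lens sitting level in the mouth, centre at crop (247,262). Now to the ring.

Request:
{"op": "send_rows", "data": {
  "motion": [
    {"x": 0.8,"y": 2.5,"z": 0,"rx": 0,"ry": 0,"rz": 0,"jaw": 8},
    {"x": 1.3,"y": 4.5,"z": 0,"rx": 0,"ry": 0,"rz": 0,"jaw": 8},
    {"x": 1.5,"y": 4.9,"z": 0,"rx": 0,"ry": 0,"rz": 0,"jaw": 8},
    {"x": 1.5,"y": 4.9,"z": 0,"rx": 0,"ry": 0,"rz": 0,"jaw": 8},
    {"x": 1.3,"y": 4.7,"z": 0,"rx": 0,"ry": 0,"rz": 0,"jaw": 8}
  ]
}}

```text
clock: 10.65
tool_pos: [0.5625, 0.2036, 0.2078]
eef_rot: [0.175, 0.985, 0.0, -0.0]
contact_force: [1.0, 0.2, -0.4]
opening: 0.911
finger_force: 0.0
```

Request:
{"op": "send_rows", "data": {
  "motion": [
    {"x": 0.9,"y": 3,"z": 0,"rx": 0,"ry": 0,"rz": 0,"jaw": 8},
    {"x": 0.4,"y": 1.5,"z": 0,"rx": 0,"ry": 0,"rz": 0,"jaw": 8},
    {"x": 0.1,"y": 0.6,"z": 1,"rx": 0,"ry": 0,"rz": -0.13,"jaw": 8},
    {"x": 0,"y": 0,"z": 1.5,"rx": 0,"ry": 0,"rz": -0.12,"jaw": 8},
    {"x": 0,"y": 0,"z": 0.5,"rx": 0,"ry": 0,"rz": 0,"jaw": 8}
  ]
}}

```text
clock: 11.15
tool_pos: [0.5669, 0.252, 0.1762]
eef_rot: [0.051, 0.999, -0.001, -0.001]
contact_force: [0.8, -0.6, -0.8]
opening: 0.906
finger_force: 0.0
```

Request:
{"op": "send_rows", "data": {
  "motion": [
    {"x": 0,"y": 0,"z": 0,"rx": 0,"ry": 0,"rz": 0,"jaw": 8},
    {"x": 0,"y": 0,"z": 0,"rx": 0,"ry": 0,"rz": 0,"jaw": 8},
    {"x": 0,"y": 0,"z": 0,"rx": 0,"ry": 0,"rz": 0,"jaw": 8},
    {"x": 0,"y": 0,"z": 0,"rx": 0,"ry": 0,"rz": 0,"jaw": 8},
    {"x": 0,"y": 0,"z": 0,"rx": 0,"ry": 0,"rz": 0,"jaw": 8}
  ]
}}

```text
clock: 11.65
tool_pos: [0.5675, 0.2543, 0.1782]
eef_rot: [0.051, 0.999, 0.0, 0.0]
contact_force: [-0.1, 0.4, 0.1]
opening: 0.909
finger_force: 0.0
```

```bash
python3 - <<'E'
from h import *
s=snap('wrist','ring2'); st=get_state(); print(st['clock'],st['q'],st['tool_pos'],st['eef_rot'],st['opening'])
u,v=map(int,proj(s,(.567,.255,.024)));print(u,v)
c,r,a=fit(redbars(s,(u-50,v-50,u+50,v+50),.024));print(c,r,a)
Rm=R.from_quat(st['eef_rot']).as_matrix();print('toolyaw',np.degrees(np.arctan2(Rm[1,1],Rm[0,1])));print(tooldelta(st,[*c,.015]))
E
```

```text
11.7 [-0.35293835  0.77727232 -0.25743939  1.64125085  0.2632269   0.75668604
  0.7368719 ] [0.56749637 0.25427721 0.1780724 ] [5.10207554e-02 9.98697548e-01 1.37623698e-04 2.65719548e-04] 0.9115135320301817
255 179
[0.5680116  0.25573367] [20.30054742 21.84234268 22.26515946] [-156.58210128   87.07918465  -38.12428778]
toolyaw 84.15091678382409
[-0.02798645  0.14521327 16.30730137]
```

Ring and tool yaw both 84.1°. Descend and grip across flats.

Request:
{"op": "send_rows", "data": {
  "motion": [
    {"x": 0,"y": 0.3,"z": 3,"rx": 0,"ry": 0,"rz": 0,"jaw": 8},
    {"x": 0,"y": 0,"z": 4.5,"rx": 0,"ry": 0,"rz": 0,"jaw": 8},
    {"x": 0,"y": 0,"z": 4.5,"rx": 0,"ry": 0,"rz": 0,"jaw": 8},
    {"x": 0,"y": 0,"z": 2.7,"rx": 0,"ry": 0,"rz": 0,"jaw": 7.5},
    {"x": 0,"y": 0,"z": 1,"rx": 0,"ry": 0,"rz": 0,"jaw": 7}
  ],
  "grip_force": 20
}}

```text
clock: 12.2
tool_pos: [0.5658, 0.2564, 0.0178]
eef_rot: [0.051, 0.999, -0.001, -0.002]
contact_force: [-1.0, 0.4, -0.1]
opening: 0.8
finger_force: 0.0
```

Request:
{"op": "send_rows", "data": {
  "motion": [
    {"x": 0,"y": 0,"z": 0.5,"rx": 0,"ry": 0,"rz": 0,"jaw": 6.8},
    {"x": 0,"y": 0,"z": 0,"rx": 0,"ry": 0,"rz": 0,"jaw": 6.4},
    {"x": 0,"y": 0,"z": 0,"rx": 0,"ry": 0,"rz": 0,"jaw": 6},
    {"x": 0,"y": 0,"z": 0,"rx": 0,"ry": 0,"rz": 0,"jaw": 5.6},
    {"x": 0,"y": 0,"z": 0,"rx": 0,"ry": 0,"rz": 0,"jaw": 5.4}
  ]
}}

```text
clock: 12.7
tool_pos: [0.5687, 0.2576, 0.0173]
eef_rot: [0.051, 0.999, 0.001, 0.001]
contact_force: [0.4, -0.6, 6.6]
opening: 0.654
finger_force: 20.0
```

Request:
{"op": "send_rows", "data": {
  "motion": [
    {"x": 0,"y": 0,"z": 0,"rx": 0,"ry": 0,"rz": 0,"jaw": 5.3},
    {"x": 0,"y": 0,"z": 0,"rx": 0,"ry": 0,"rz": 0,"jaw": 5.3},
    {"x": 0,"y": 0,"z": 0,"rx": 0,"ry": 0,"rz": 0,"jaw": 5.3},
    {"x": 0,"y": 0,"z": 0,"rx": 0,"ry": 0,"rz": 0,"jaw": 5.3},
    {"x": 0,"y": 0,"z": 0,"rx": 0,"ry": 0,"rz": 0,"jaw": 5.3}
  ]
}}

```text
clock: 13.2
tool_pos: [0.5687, 0.2577, 0.0173]
eef_rot: [0.051, 0.999, 0.001, 0.001]
contact_force: [-0.4, 0.3, 6.1]
opening: 0.658
finger_force: 20.0
```

```bash
python3 - <<'E'
from h import *
st=get_state(); print(st['clock'],st['tool_pos'],st['eef_rot'],st['opening'],st['finger_force'],st['contact_force'])
Rm=R.from_quat(st['eef_rot']).as_matrix();print('toolyaw',np.degrees(np.arctan2(Rm[1,1],Rm[0,1])));print(tooldelta(st,[.549,-.020,.136]))
E
```

```text
13.2 [0.56871451 0.25765006 0.0173106 ] [5.09807220e-02 9.98698710e-01 6.56450855e-04 1.19237823e-03] 0.6575896034763117 20.00071577494964 [-0.4180855   0.28501179  6.05862859]
toolyaw 84.15559564123504
[ -0.89359507 -27.80439913 -11.90675311]
```

Request:
{"op": "send_rows", "data": {
  "motion": [
    {"x": 0,"y": 0,"z": -1,"rx": 0,"ry": 0,"rz": 0,"jaw": 5.3},
    {"x": 0,"y": 0,"z": -3,"rx": 0,"ry": 0,"rz": 0,"jaw": 5.3},
    {"x": 0,"y": 0,"z": -4,"rx": 0,"ry": 0,"rz": 0,"jaw": 5.3},
    {"x": 0,"y": -0.5,"z": -3,"rx": 0,"ry": 0,"rz": 0,"jaw": 5.3},
    {"x": 0,"y": -2,"z": -1.8,"rx": 0,"ry": 0,"rz": 0,"jaw": 5.3}
  ]
}}

```text
clock: 13.7
tool_pos: [0.5659, 0.2358, 0.1473]
eef_rot: [0.049, 0.999, 0.003, 0.002]
contact_force: [-0.0, -0.5, -0.4]
opening: 0.654
finger_force: 20.0
```

Request:
{"op": "send_rows", "data": {
  "motion": [
    {"x": -0.2,"y": -4.0,"z": 0,"rx": 0,"ry": 0,"rz": 0,"jaw": 5.3},
    {"x": -0.2,"y": -4.8,"z": 0,"rx": 0,"ry": 0,"rz": 0,"jaw": 5.3},
    {"x": -0.2,"y": -4.8,"z": 0,"rx": 0,"ry": 0,"rz": 0,"jaw": 5.3},
    {"x": -0.2,"y": -4.8,"z": 0,"rx": 0,"ry": 0,"rz": 0,"jaw": 5.3},
    {"x": -0.1,"y": -3.6,"z": 0,"rx": 0,"ry": 0,"rz": 0,"jaw": 5.3}
  ]
}}

```text
clock: 14.2
tool_pos: [0.5511, 0.0086, 0.1443]
eef_rot: [0.052, 0.999, -0.001, -0.0]
contact_force: [0.2, -0.4, -1.2]
opening: 0.655
finger_force: 20.0
```

Request:
{"op": "send_rows", "data": {
  "motion": [
    {"x": 0,"y": -2.0,"z": 0,"rx": 0,"ry": 0,"rz": 0,"jaw": 5.3},
    {"x": 0,"y": -1.0,"z": 0,"rx": 0,"ry": 0,"rz": 0,"jaw": 5.3},
    {"x": 0,"y": -0.3,"z": 0,"rx": 0,"ry": 0,"rz": 0.13,"jaw": 5.3},
    {"x": 0,"y": 0,"z": 0,"rx": 0,"ry": 0,"rz": 0.13,"jaw": 5.3},
    {"x": 0,"y": 0,"z": 0,"rx": 0,"ry": 0,"rz": 0.13,"jaw": 5.3}
  ]
}}

```text
clock: 14.7
tool_pos: [0.5486, -0.0189, 0.1442]
eef_rot: [0.245, 0.969, 0.001, 0.0]
contact_force: [-0.5, 0.1, -0.5]
opening: 0.653
finger_force: 20.0
```

Request:
{"op": "send_rows", "data": {
  "motion": [
    {"x": 0,"y": 0,"z": 0,"rx": 0,"ry": 0,"rz": 0.13,"jaw": 5.3},
    {"x": 0,"y": 0,"z": 0,"rx": 0,"ry": 0,"rz": 0.13,"jaw": 5.3},
    {"x": 0,"y": 0,"z": 0,"rx": 0,"ry": 0,"rz": 0.13,"jaw": 5.3},
    {"x": 0,"y": 0,"z": 0,"rx": 0,"ry": 0,"rz": 0.12,"jaw": 5.3},
    {"x": 0,"y": 0,"z": 0,"rx": 0,"ry": 0,"rz": 0,"jaw": 5.3}
  ]
}}

```text
clock: 15.2
tool_pos: [0.5486, -0.0185, 0.1441]
eef_rot: [0.479, 0.878, 0.001, 0.0]
contact_force: [-0.7, 1.4, -0.7]
opening: 0.654
finger_force: 20.0
```

Request:
{"op": "send_rows", "data": {
  "motion": [
    {"x": 0,"y": 0,"z": 0,"rx": 0,"ry": 0,"rz": 0,"jaw": 5.3},
    {"x": 0,"y": 0,"z": 0,"rx": 0,"ry": 0,"rz": 0,"jaw": 5.3},
    {"x": 0,"y": 0,"z": 0,"rx": 0,"ry": 0,"rz": 0,"jaw": 5.3},
    {"x": 0,"y": 0,"z": 0,"rx": 0,"ry": 0,"rz": 0,"jaw": 5.3},
    {"x": 0,"y": 0,"z": 0,"rx": 0,"ry": 0,"rz": 0,"jaw": 5.3}
  ]
}}

```text
clock: 15.7
tool_pos: [0.5483, -0.0204, 0.1437]
eef_rot: [0.48, 0.877, 0.0, -0.0]
contact_force: [-0.1, -0.6, -0.6]
opening: 0.655
finger_force: 20.0
```

```bash
python3 - <<'E'
from h import *
s=snap('wrist','rl'); st=get_state(); print(st['clock'],st['q'][6],st['tool_pos'],st['opening'],st['finger_force'],st['contact_force'],st['moment'])
Rm=R.from_quat(st['eef_rot']).as_matrix();print('toolyaw',np.degrees(np.arctan2(Rm[1,1],Rm[0,1])));print(tooldelta(st,[.549,-.020,.136]))
z=st['tool_pos'][2]-.0173+.024
b=redbars(s,(180,150,340,315),z,6);print(b,[proj(s,[*p,z]) for p in b]);print(proj(s,(.549,-.02,z)))
cv2.imwrite('pics/rlc.png',cv2.resize(s['img'][110:310,155:355,::-1],(600,600),interpolation=cv2.INTER_CUBIC))
E
```

```text
15.75 0.4634206363898608 [ 0.5483471  -0.02032215  0.14369074] 0.6552714897810871 19.99993896111846 [ 0.4319258   0.18983294 -0.61756752] [-0.05245909  0.05404851  0.02787045]
toolyaw 32.61160780516307
[-0.00817035  0.07232207  0.76907621]
[array([0.51771863, 0.00961188]), array([ 0.52517026, -0.00942229]), array([ 0.52727301, -0.01172985]), array([ 0.53006808, -0.01154036]), array([ 0.52901929, -0.01265667]), array([ 0.54128903, -0.01054775]), array([ 0.53448047, -0.01839256]), array([ 0.5645422 , -0.01017252]), array([ 0.56830198, -0.00772345]), array([ 0.56941491, -0.00664029])] [(np.float64(232.0232558139535), np.float64(175.72093023255815)), (np.float64(223.00000000000003), np.float64(224.3823529411765)), (np.float64(224.49999999999997), np.float64(231.49999999999997)), (np.float64(230.64705882352956), np.float64(234.58823529411774)), (np.float64(227.00000000000006), np.float64(235.44444444444449)), (np.float64(255.29545454545465), np.float64(246.38068181818187)), (np.float64(231.08333333333343), np.float64(252.9166666666667)), (np.float64(302.4615384615385), np.float64(273.0769230769232)), (np.float64(313.16666666666674), np.float64(273.00000000000006)), (np.float64(316.83333333333337), np.float64(272.33333333333337))]
(np.float64(258.6054534022656), np.float64(272.8623404954318))
```

View pics/rlc.png

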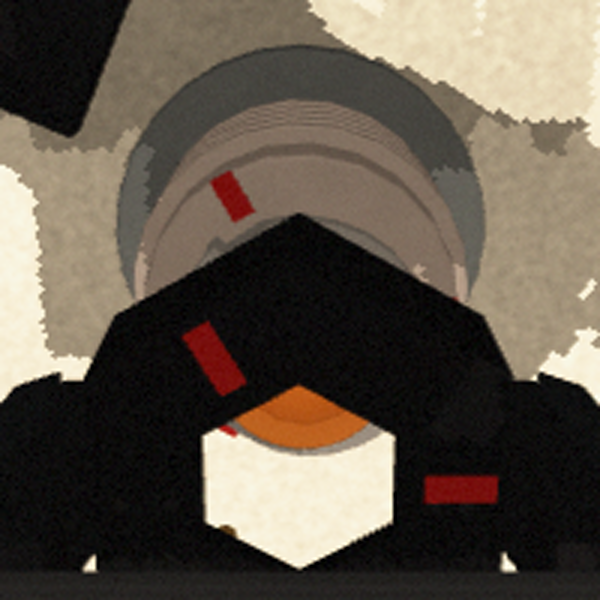

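The ring is held square. Its bar at (215,358) lines up with the lamp's gap bar at (232,196), and the lamp axis is about 0.8 mm to the right along tool y. I'll correct that and go down.

Request:
{"op": "send_rows", "data": {
  "motion": [
    {"x": -0.04,"y": 0.08,"z": 0.6,"rx": 0,"ry": 0,"rz": 0,"jaw": 5.3},
    {"x": 0,"y": 0,"z": 0.9,"rx": 0,"ry": 0,"rz": 0,"jaw": 5.3},
    {"x": 0,"y": 0,"z": 0.6,"rx": 0,"ry": 0,"rz": 0,"jaw": 5.3},
    {"x": 0,"y": 0,"z": 0.3,"rx": 0,"ry": 0,"rz": 0,"jaw": 5.3},
    {"x": 0,"y": 0,"z": 0,"rx": 0,"ry": 0,"rz": 0,"jaw": 5.3}
  ]
}}

```text
clock: 16.25
tool_pos: [0.5488, -0.0202, 0.119]
eef_rot: [0.48, 0.877, -0.0, -0.001]
contact_force: [-0.3, 0.8, -0.8]
opening: 0.651
finger_force: 20.0
```

Request:
{"op": "send_rows", "data": {
  "motion": [
    {"x": 0,"y": 0,"z": 0.2,"rx": 0,"ry": 0,"rz": 0,"jaw": 5.3},
    {"x": 0,"y": 0,"z": 0.2,"rx": 0,"ry": 0,"rz": 0,"jaw": 5.3},
    {"x": 0,"y": 0,"z": 0.2,"rx": 0,"ry": 0,"rz": 0,"jaw": 5.3},
    {"x": 0,"y": 0,"z": 0.2,"rx": 0,"ry": 0,"rz": 0,"jaw": 5.3},
    {"x": 0,"y": 0,"z": 0,"rx": 0,"ry": 0,"rz": 0,"jaw": 5.3}
  ]
}}

```text
clock: 16.75
tool_pos: [0.5491, -0.0202, 0.1115]
eef_rot: [0.48, 0.877, -0.0, -0.0]
contact_force: [0.6, -0.4, -1.6]
opening: 0.654
finger_force: 20.0
```

Request:
{"op": "send_rows", "data": {
  "motion": [
    {"x": 0,"y": 0,"z": 0.1,"rx": 0,"ry": 0,"rz": 0,"jaw": 5.3},
    {"x": 0,"y": 0,"z": 0.1,"rx": 0,"ry": 0,"rz": 0,"jaw": 5.3},
    {"x": 0,"y": 0,"z": 0.1,"rx": 0,"ry": 0,"rz": 0,"jaw": 5.3},
    {"x": 0,"y": 0,"z": 0,"rx": 0,"ry": 0,"rz": 0,"jaw": 5.3},
    {"x": 0,"y": 0,"z": 0,"rx": 0,"ry": 0,"rz": 0,"jaw": 5.3}
  ]
}}

```text
clock: 17.25
tool_pos: [0.5494, -0.0206, 0.1087]
eef_rot: [0.48, 0.877, -0.0, 0.0]
contact_force: [0.6, -0.9, -0.9]
opening: 0.655
finger_force: 20.0
```

Request:
{"op": "send_rows", "data": {
  "motion": [
    {"x": 0,"y": 0,"z": 0.1,"rx": 0,"ry": 0,"rz": 0,"jaw": 5.3},
    {"x": 0,"y": 0,"z": 0.1,"rx": 0,"ry": 0,"rz": 0,"jaw": 5.3},
    {"x": 0,"y": 0,"z": 0.1,"rx": 0,"ry": 0,"rz": 0,"jaw": 5.3},
    {"x": 0,"y": 0,"z": 0,"rx": 0,"ry": 0,"rz": 0,"jaw": 5.3},
    {"x": 0,"y": 0,"z": 0,"rx": 0,"ry": 0,"rz": 0,"jaw": 5.3}
  ]
}}

```text
clock: 17.75
tool_pos: [0.5494, -0.0205, 0.1056]
eef_rot: [0.48, 0.877, -0.0, 0.0]
contact_force: [0.9, -3.6, -1.9]
opening: 0.653
finger_force: 20.0
```

Request:
{"op": "send_rows", "data": {
  "motion": [
    {"x": 0,"y": 0,"z": 0.1,"rx": 0,"ry": 0,"rz": 0,"jaw": 5.3},
    {"x": 0,"y": 0,"z": 0.1,"rx": 0,"ry": 0,"rz": 0,"jaw": 5.3},
    {"x": 0,"y": 0,"z": 0.1,"rx": 0,"ry": 0,"rz": 0,"jaw": 5.3},
    {"x": 0,"y": 0,"z": 0,"rx": 0,"ry": 0,"rz": 0,"jaw": 5.3},
    {"x": 0,"y": 0,"z": 0,"rx": 0,"ry": 0,"rz": 0,"jaw": 5.3}
  ]
}}

```text
clock: 18.25
tool_pos: [0.5494, -0.0204, 0.1025]
eef_rot: [0.48, 0.877, -0.0, 0.0]
contact_force: [1.6, -4.3, -1.3]
opening: 0.655
finger_force: 20.0
```

Request:
{"op": "send_rows", "data": {
  "motion": [
    {"x": -0.06,"y": -0.03,"z": 0,"rx": 0,"ry": 0,"rz": 0,"jaw": 5.3},
    {"x": 0,"y": 0,"z": 0.05,"rx": 0,"ry": 0,"rz": 0,"jaw": 5.3},
    {"x": 0,"y": 0,"z": 0.05,"rx": 0,"ry": 0,"rz": 0,"jaw": 5.3},
    {"x": 0,"y": 0,"z": 0,"rx": 0,"ry": 0,"rz": 0,"jaw": 5.3},
    {"x": 0,"y": 0,"z": 0,"rx": 0,"ry": 0,"rz": 0,"jaw": 5.3}
  ]
}}

```text
clock: 18.75
tool_pos: [0.5494, -0.0206, 0.1017]
eef_rot: [0.48, 0.877, 0.0, -0.0]
contact_force: [2.2, -2.2, -1.2]
opening: 0.66
finger_force: 20.0
```

Request:
{"op": "send_rows", "data": {
  "motion": [
    {"x": 0,"y": 0,"z": 0.05,"rx": 0,"ry": 0,"rz": 0,"jaw": 5.3},
    {"x": 0,"y": 0,"z": 0,"rx": 0,"ry": 0,"rz": 0,"jaw": 5.3},
    {"x": 0,"y": 0,"z": 0,"rx": 0,"ry": 0,"rz": 0,"jaw": 5.3},
    {"x": 0,"y": 0,"z": 0,"rx": 0,"ry": 0,"rz": 0,"jaw": 5.3},
    {"x": 0,"y": 0,"z": 0,"rx": 0,"ry": 0,"rz": 0,"jaw": 5.3}
  ]
}}

```text
clock: 19.25
tool_pos: [0.5493, -0.0206, 0.1012]
eef_rot: [0.48, 0.877, 0.0, -0.0]
contact_force: [0.7, -1.5, 0.8]
opening: 0.658
finger_force: 20.0
```

```bash
python3 - <<'E'
from h import *
f=[]
for i in range(3):
    snapshot('wrist');st=get_state();f.append(np.r_[st['contact_force'],st['moment'],st['tool_pos'][2]])
print(np.round(f,3),st['clock'],st['q'][6])
E
```

```text
[[ 2.780e-01 -1.600e+00 -2.500e-02 -3.990e-01 -2.200e-01  1.000e-03
   1.010e-01]
 [ 6.410e-01 -1.496e+00  8.960e-01 -3.720e-01 -2.060e-01 -3.000e-02
   1.010e-01]
 [ 5.630e-01 -1.502e+00  2.370e-01 -3.300e-01 -2.440e-01 -3.000e-03
   1.010e-01]] 19.4 0.4583142276840989
```

Ring lip on the lens: TCP z .101 with light contact, so the pins are in the gaps. Now turning clockwise in small steps, feeling the force.

```bash
cat > st.py <<'E'
from h import *
f=[]
for i in range(4):
    snapshot('wrist');st=get_state();f.append(np.r_[st['contact_force'],st['moment'],st['tool_pos']*1e3,st['joint_torque'][6]])
Rm=R.from_quat(st['eef_rot']).as_matrix();yaw=np.arctan2(Rm[1,1],Rm[0,1])
print('clk %.2f cw %.3f'%(st['clock'],np.radians(32.4)-yaw),np.round(np.mean(f,0),3),round(st['opening'],3))
E
python3 st.py
```

```text
clk 19.60 cw -0.004 [ 8.72000e-01 -1.13500e+00  7.26000e-01 -3.45000e-01 -2.24000e-01
 -5.00000e-03  5.49342e+02 -2.06700e+01  1.01205e+02 -1.50000e-02] 0.662
```

Request:
{"op": "send_rows", "data": {
  "motion": [
    {"x": 0,"y": 0,"z": 0,"rx": 0,"ry": 0,"rz": 0.1,"jaw": 5.3},
    {"x": 0,"y": 0,"z": 0,"rx": 0,"ry": 0,"rz": 0.05,"jaw": 5.3},
    {"x": 0,"y": 0,"z": 0,"rx": 0,"ry": 0,"rz": 0,"jaw": 5.3},
    {"x": 0,"y": 0,"z": 0,"rx": 0,"ry": 0,"rz": 0,"jaw": 5.3},
    {"x": 0,"y": 0,"z": 0,"rx": 0,"ry": 0,"rz": 0,"jaw": 5.3}
  ]
}}

```text
clock: 20.1
tool_pos: [0.5492, -0.0208, 0.1012]
eef_rot: [0.544, 0.839, 0.0, -0.0]
contact_force: [1.2, -0.8, 1.8]
opening: 0.657
finger_force: 20.0
```

```bash
python3 st.py
```

```text
clk 20.30 cw 0.146 [ 6.10000e-01 -1.06600e+00  1.14200e+00 -2.70000e-01 -1.07000e-01
  1.90000e-02  5.49231e+02 -2.07630e+01  1.01181e+02  7.00000e-03] 0.655
```

Request:
{"op": "send_rows", "data": {
  "motion": [
    {"x": 0,"y": 0,"z": 0,"rx": 0,"ry": 0,"rz": 0.05,"jaw": 5.3},
    {"x": 0,"y": 0,"z": 0,"rx": 0,"ry": 0,"rz": 0.05,"jaw": 5.3},
    {"x": 0,"y": 0,"z": 0,"rx": 0,"ry": 0,"rz": 0,"jaw": 5.3},
    {"x": 0,"y": 0,"z": 0,"rx": 0,"ry": 0,"rz": 0,"jaw": 5.3},
    {"x": 0,"y": 0,"z": 0,"rx": 0,"ry": 0,"rz": 0,"jaw": 5.3}
  ]
}}

```text
clock: 20.8
tool_pos: [0.5493, -0.0209, 0.1012]
eef_rot: [0.586, 0.81, -0.0, -0.0]
contact_force: [0.2, -1.4, 1.1]
opening: 0.656
finger_force: 20.0
```

```bash
python3 st.py
```

```text
clk 21.00 cw 0.246 [ 7.73000e-01 -1.39300e+00  7.27000e-01 -3.30000e-01 -1.18000e-01
 -1.70000e-02  5.49277e+02 -2.08880e+01  1.01187e+02  1.50000e-02] 0.66
```

Request:
{"op": "send_rows", "data": {
  "motion": [
    {"x": 0,"y": 0,"z": 0,"rx": 0,"ry": 0,"rz": 0.05,"jaw": 5.3},
    {"x": 0,"y": 0,"z": 0,"rx": 0,"ry": 0,"rz": 0.05,"jaw": 5.3},
    {"x": 0,"y": 0,"z": 0,"rx": 0,"ry": 0,"rz": 0,"jaw": 5.3},
    {"x": 0,"y": 0,"z": 0,"rx": 0,"ry": 0,"rz": 0,"jaw": 5.3},
    {"x": 0,"y": 0,"z": 0,"rx": 0,"ry": 0,"rz": 0,"jaw": 5.3}
  ]
}}

```text
clock: 21.5
tool_pos: [0.5492, -0.0209, 0.1012]
eef_rot: [0.626, 0.78, -0.0, -0.0]
contact_force: [0.9, -1.1, 1.9]
opening: 0.656
finger_force: 20.0
```

```bash
python3 st.py
```

```text
clk 21.70 cw 0.347 [ 1.54000e-01 -1.70600e+00  1.09700e+00 -3.69000e-01 -6.20000e-02
 -2.60000e-02  5.49244e+02 -2.08700e+01  1.01198e+02  2.30000e-02] 0.659
```

Request:
{"op": "send_rows", "data": {
  "motion": [
    {"x": 0,"y": 0,"z": 0,"rx": 0,"ry": 0,"rz": 0.05,"jaw": 5.3},
    {"x": 0,"y": 0,"z": 0,"rx": 0,"ry": 0,"rz": 0.05,"jaw": 5.3},
    {"x": 0,"y": 0,"z": 0,"rx": 0,"ry": 0,"rz": 0,"jaw": 5.3},
    {"x": 0,"y": 0,"z": 0,"rx": 0,"ry": 0,"rz": 0,"jaw": 5.3},
    {"x": 0,"y": 0,"z": 0,"rx": 0,"ry": 0,"rz": 0,"jaw": 5.3}
  ]
}}

```text
clock: 22.2
tool_pos: [0.5492, -0.0209, 0.1011]
eef_rot: [0.664, 0.748, -0.0, -0.0]
contact_force: [-0.0, -1.2, 0.8]
opening: 0.652
finger_force: 20.0
```

```bash
python3 st.py
```

```text
clk 22.40 cw 0.447 [ 5.78000e-01 -1.83000e+00 -9.50000e-02 -3.61000e-01 -1.05000e-01
 -3.30000e-02  5.49219e+02 -2.08860e+01  1.01150e+02  3.70000e-02] 0.66
```

Request:
{"op": "send_rows", "data": {
  "motion": [
    {"x": 0,"y": 0,"z": 0,"rx": 0,"ry": 0,"rz": 0.05,"jaw": 5.3},
    {"x": 0,"y": 0,"z": 0,"rx": 0,"ry": 0,"rz": 0.05,"jaw": 5.3},
    {"x": 0,"y": 0,"z": 0,"rx": 0,"ry": 0,"rz": 0,"jaw": 5.3},
    {"x": 0,"y": 0,"z": 0,"rx": 0,"ry": 0,"rz": 0,"jaw": 5.3},
    {"x": 0,"y": 0,"z": 0,"rx": 0,"ry": 0,"rz": 0,"jaw": 5.3}
  ]
}}

```text
clock: 22.9
tool_pos: [0.5493, -0.0208, 0.1011]
eef_rot: [0.7, 0.714, -0.0, -0.0]
contact_force: [0.8, -1.5, -3.0]
opening: 0.653
finger_force: 20.0
```

```bash
python3 st.py
```

```text
clk 23.10 cw 0.546 [ 6.92000e-01 -1.69500e+00 -3.57700e+00 -4.49000e-01 -2.25000e-01
 -9.20000e-02  5.49266e+02 -2.08540e+01  1.01093e+02  6.30000e-02] 0.654
```

Request:
{"op": "send_rows", "data": {
  "motion": [
    {"x": 0,"y": 0,"z": 0,"rx": 0,"ry": 0,"rz": 0.05,"jaw": 5.3},
    {"x": 0,"y": 0,"z": 0,"rx": 0,"ry": 0,"rz": 0.05,"jaw": 5.3},
    {"x": 0,"y": 0,"z": 0,"rx": 0,"ry": 0,"rz": 0,"jaw": 5.3},
    {"x": 0,"y": 0,"z": 0,"rx": 0,"ry": 0,"rz": 0,"jaw": 5.3},
    {"x": 0,"y": 0,"z": 0,"rx": 0,"ry": 0,"rz": 0,"jaw": 5.3}
  ]
}}

```text
clock: 23.6
tool_pos: [0.5493, -0.0208, 0.101]
eef_rot: [0.735, 0.678, 0.0, -0.0]
contact_force: [1.2, -1.9, -7.9]
opening: 0.654
finger_force: 20.0
```

```bash
python3 st.py
```

```text
clk 23.80 cw 0.646 [ 2.45200e+00 -1.99700e+00 -8.68600e+00 -3.99000e-01 -4.89000e-01
 -9.40000e-02  5.49296e+02 -2.07580e+01  1.01023e+02  9.90000e-02] 0.659
```

Pins met the flights at about 0.44 rad (zero-load about 0.40). Next I relieve the arm's upward pull and turn slightly more to about 0.70.

Request:
{"op": "send_rows", "data": {
  "motion": [
    {"x": 0,"y": 0,"z": 0.03,"rx": 0,"ry": 0,"rz": 0,"jaw": 5.3},
    {"x": 0,"y": 0,"z": 0.03,"rx": 0,"ry": 0,"rz": 0.03,"jaw": 5.3},
    {"x": 0,"y": 0,"z": 0,"rx": 0,"ry": 0,"rz": 0.02,"jaw": 5.3},
    {"x": 0,"y": 0,"z": 0,"rx": 0,"ry": 0,"rz": 0,"jaw": 5.3},
    {"x": 0,"y": 0,"z": 0,"rx": 0,"ry": 0,"rz": 0,"jaw": 5.3}
  ]
}}

```text
clock: 24.3
tool_pos: [0.5494, -0.0208, 0.1008]
eef_rot: [0.752, 0.659, 0.0, 0.0]
contact_force: [0.9, -1.8, -3.6]
opening: 0.661
finger_force: 20.0
```

```bash
python3 st.py
```

```text
clk 24.50 cw 0.697 [ 1.72800e+00 -1.39700e+00 -3.26700e+00 -4.17000e-01 -3.25000e-01
 -2.40000e-02  5.49458e+02 -2.08230e+01  1.00779e+02  3.00000e-03] 0.658
```

Request:
{"op": "send_rows", "data": {
  "motion": [
    {"x": 0,"y": 0,"z": 0,"rx": 0,"ry": 0,"rz": 0,"jaw": 5.6},
    {"x": 0,"y": 0,"z": 0,"rx": 0,"ry": 0,"rz": 0,"jaw": 6.2},
    {"x": 0,"y": 0,"z": 0,"rx": 0,"ry": 0,"rz": 0,"jaw": 7},
    {"x": 0,"y": 0,"z": 0,"rx": 0,"ry": 0,"rz": 0,"jaw": 7.5},
    {"x": 0,"y": 0,"z": 0,"rx": 0,"ry": 0,"rz": 0,"jaw": 7.5}
  ]
}}

```text
clock: 25.0
tool_pos: [0.5491, -0.0206, 0.1007]
eef_rot: [0.752, 0.659, 0.0, -0.0]
contact_force: [0.0, 0.3, -0.5]
opening: 0.851
finger_force: 0.0
```

```bash
python3 st.py
```

```text
clk 25.20 cw 0.696 [-3.43000e-01  5.80000e-02 -2.88000e-01 -9.70000e-02  9.80000e-02
  1.20000e-02  5.49230e+02 -2.06960e+01  1.00627e+02  0.00000e+00] 0.853
```

Request:
{"op": "send_rows", "data": {
  "motion": [
    {"x": 0,"y": 0,"z": -1,"rx": 0,"ry": 0,"rz": 0,"jaw": 7.5},
    {"x": 0,"y": 0,"z": -3,"rx": 0,"ry": 0,"rz": 0,"jaw": 7.5},
    {"x": 0,"y": 0,"z": -4,"rx": 0,"ry": 0,"rz": 0,"jaw": 7.5},
    {"x": 0,"y": 0,"z": -3,"rx": 0,"ry": 0,"rz": 0,"jaw": 7.5},
    {"x": 0,"y": 0,"z": -1,"rx": 0,"ry": 0,"rz": 0,"jaw": 7.5}
  ]
}}

```text
clock: 25.7
tool_pos: [0.551, -0.0212, 0.2243]
eef_rot: [0.752, 0.659, 0.002, 0.002]
contact_force: [-0.1, -0.2, -0.1]
opening: 0.85
finger_force: 0.0
```

Request:
{"op": "send_rows", "data": {
  "motion": [
    {"x": 0,"y": 0,"z": 0,"rx": 0,"ry": 0,"rz": 0,"jaw": 7.5},
    {"x": 0,"y": 0,"z": 0,"rx": 0,"ry": 0,"rz": 0,"jaw": 7.5},
    {"x": 0,"y": 0,"z": 0,"rx": 0,"ry": 0,"rz": 0,"jaw": 7.5},
    {"x": 0,"y": 0,"z": 0,"rx": 0,"ry": 0,"rz": 0,"jaw": 7.5},
    {"x": 0,"y": 0,"z": 0,"rx": 0,"ry": 0,"rz": 0,"jaw": 7.5}
  ]
}}

```text
clock: 26.2
tool_pos: [0.5489, -0.0209, 0.2197]
eef_rot: [0.752, 0.659, -0.001, -0.001]
contact_force: [-0.7, -0.6, 0.2]
opening: 0.85
finger_force: 0.0
```

```bash
python3 - <<'E'
from h import *
s=snap('wrist','snug'); st=get_state(); print(st['clock'],st['tool_pos'])
u,v=map(int,proj(s,(.5485,-.021,.105)));print(u,v)
x0,y0=u-100,v-100
im=s['img'].astype(int);m=((im[:,:,0]>110)&(im[:,:,1]<80)&(im[:,:,2]<80)).astype(np.uint8)
n,l,q,c=cv2.connectedComponentsWithStats(m)
for i in range(1,n):
    if q[i,4]>=6 and abs(c[i][0]-u)<100 and abs(c[i][1]-v)<100: print(q[i],c[i].round(1),ray(s,*c[i],.107)[:2],ray(s,*c[i],.07)[:2])
cv2.imwrite('pics/snugc.png',cv2.resize(s['img'][v-75:v+75,u-75:u+75,::-1],(600,600),interpolation=cv2.INTER_CUBIC))
E
```

```text
26.25 [ 0.5489712  -0.02085266  0.21988539]
254 191
[281 155   7   6  24] [284.4 157.5] [0.57322155 0.00244359] [ 0.57552531 -0.004709  ]
[235 161  11  13  65] [239.9 166.8] [ 5.40033177e-01 -1.97780366e-04] [ 0.5373859  -0.00774441]
[272 182   2  10  10] [272.9 186.5] [ 0.56237958 -0.01827604] [ 0.56306594 -0.02851959]
[280 191  12   5  50] [285.7 192.6] [ 0.57135139 -0.02424909] [ 0.57337616 -0.0353837 ]
[236 211  10  13  61] [240.4 217.2] [ 0.53481305 -0.03936783] [ 0.53138704 -0.05275785]
```

View pics/snugc.png

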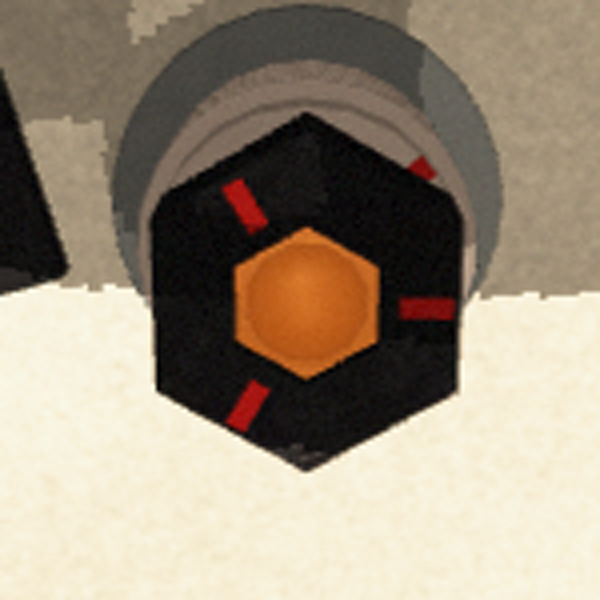

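The ring sits level at -7.5°, the same as the tool yaw, so it didn't lag. It has turned 0.70 rad, about 0.30 rad past zero-load contact, which gives roughly 10 N. The gripper is clear, so I'm handing in.

```bash
python3 -c "from plant import *; print(finish_job())"
```

```text
the job is handed in; nothing more can be done
None
```

The amber lens is seated dome up in the lamp and the black ring is screwed down over it to an estimated 10 N (worked out from the turn angle, not measured directly). The job was handed in at about 26 s, and no verdict came back.

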